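# Load the drilling jig and snap its two toggle clamps shut

## Robot

A 6-joint arm with a two-finger parallel gripper is mounted at the origin on a cart in front of the work surface, level with it; the furniture and walls round the work are solid. World frame = base frame: x ahead of the robot, y to its left, z up, the work surface at z = 0. Lengths are in mm, angles in rad, forces in N, time in s.
With the tool pointing down it reaches from about 375 to 975 mm from the base axis. Payload 3.8 kg.
Tool frame: the origin (TCP) lies between the finger pads; the fingertips stand 17 mm ahead of it and the grasp point (between the pads) lies 2 mm behind it; y points along the fingers, x is the direction in which the jaws open and shut, and the axes are right-handed (so a half turn about y gives the same grasp; the last joint's range is limited). The gripper opens to 85 mm and grips with 20 to 120 N. Pads are 22 mm wide; open, the fingers measure 114 mm over their backs; the gripper's body (76 mm by 85 mm) begins 54 mm behind the grasp point. The pads swing forward as they close: fully open they stand 13 mm farther back than shut.
Start: joints at [-1.241, 0.264, 1.604, -0, 1.274, -0.037], TCP at [242.07, -630.096, 248.28] pointing down, gripper open.
Joint ranges: [-2.63, 2.63], [-0.94, 2.18], [0.31, 2.57], [-1.31, 4.45], [0, 2.66], [-2.55, 2.55]. Speed limits (rad/s): [2.57, 2.57, 3.14, 3.14, 3.14, 3.14].

## Interface

Orientations are given as a rotation vector (axis times angle).
In Python, from workcell import bot gives the robot as it stands. Calls block until the motion is done:
- bot.move_ptp(position, orientation): joint-space move of the TCP to a pose.
- bot.movel(position, rotation=None, vel=150): straight line of the TCP; rotation=None keeps the orientation; vel is the mean speed in mm/s.
- bot.move_joints(angles): joint-space move.
- bot.set_gripper(opening, squeeze=None): finger opening in mm; squeeze is the grip in N (None keeps the last); returns when the fingers have stopped.
- bot.wait(seconds).
- bot.solve_ik(position, orientation): joint angles nearest the present ones, or None.
- bot.get_image(name): name is "scene" or "top"; returns a dict with "pixels" (480x640x3 uint8, blue, green, red), "z_map" (480x640 float32, mm along the optical axis (not along the pixel's ray), 0 where there is no reading), "fx", "fy", "cx", "cy" (pixels), "pose" (4x4, takes a point from camera to world coordinates). Camera axes: x right, y down, z forward; pixel columns grow to the right and rows downward; lengths in mm; the calibration is good to about 2 mm. A picture is of the moment at which its call begins.
A pose or a line that the arm cannot do raises bot.MotionError and nothing moves.
- bot.finish_job(): hands the job in, once; it reports no verdict.
Readings, each from a call of its own:
- bot.current_time(): time.
- bot.current_q(): joint angles.
- bot.current_qd(): joint speeds.
- bot.current_tau(): joint torques, N m.
- bot.current_tcp_pos(): TCP position.
- bot.current_tool_rot(): TCP orientation.
- bot.current_wrist_force(): force on the tool from outside, world axes, zero at the start.
- bot.current_torque(): the same for the moment, N m.
- bot.current_gripper_width(): finger opening in mm.
Only numpy, scipy, OpenCV 4.12 (cv2) and the standard library are available. Lean on these libraries where they do the work, as an engineer would, in place of code of your own. Each camera call takes 0.05 s, during which the arm holds its last target.

## Task

Make the drilling jig ready: take the stray bolt off the jig's base plate and leave it lying on the bench, then slide the thick aluminium plate fully home against both fences, the one at the back and the one beside the clamps. With the plate home, press both black-gripped clamp levers down until they snap over centre and stay locked, and leave the other things on the bench where they are.

Things in the scene. Friction and masses are not known exactly. Their poses are not given: they have to be found in the camera images.
- jig: the drilling jig, fixed to the bench: dark steel base plate 200 (x) x 240 (y) x 8 mm with two fences and two toggle clamps. Origin under the base's centre, at bench height; at yaw 0 its x points away from the robot, y to the left; z up. Its front (-x) and right (-y) sides are open. All offsets below are in this frame.
- rear_fence (a point): middle of the inner face of the rear fence, at base-plate height: a steel bar along y, 12 mm thick, 16 mm high above the base; inner face at x = +88 mm, from y = -45 to +77 mm
- side_fence (a point): middle of the inner face of the side fence, at base-plate height: a steel bar along x, 12 mm thick, 16 mm high above the base; inner face at y = +65 mm, from x = -10 to +88 mm. Behind it stand the clamp bodies at x = +13 (front) and +73 mm (rear), y = +79 to +119 mm, up to z = 54 mm
- pad_front_tip (a point): underside of the front clamp's rubber pad (16 mm across) on its arm. Raised, the arm hangs over the side fence, reaching in to about y = +25 mm, its parts between z = 45 and 105 mm; it comes down on the plate as the lever goes down
- pad_rear_tip (a point): the same for the rear clamp
- work_center (a point): centre (half-way up) of the loose flat aluminium plate 90 (its x) x 110 (its y) x 14 mm, 0.4 kg, with a 30 mm hole in the middle and four 10 mm holes; it lies flat on the jig's base, roughly parallel to the fences, so its top is 22 mm above the bench. Fully home, this point is at x = +43, y = +10, z = +15 mm and its axes are parallel to the jig's.
- bolt_center (a point): centre (half-way up) of the steel hex bolt, 61 mm long (its y axis), head 27 x 24 mm, shank 16 mm; at the start it lies on the jig's base between the plate and the rear fence, roughly parallel to that fence
- lever_front (a joint): angle of the front clamp's lever: 0 raised (open), 0.75 rad level (locked, at its stop); pushing it down raises the value. Pivot axis along x at y = +105, z = +46 mm. Let go before about 0.5 rad it springs back; pressing takes at most about 15 N near the grip's middle, then it snaps to 0.75 by itself and stays
- lever_rear (a joint): the same for the rear clamp
- lever_front_grip (a point): point on the axis of the front lever's grip, near its middle, 75 mm from the pivot; moves with the lever. The lever is at x = +13 mm, 125 mm long, points to +y (raised: 0.75 rad upward); its outer 85 mm is a round black grip 17 mm thick. Press it here: a finger over the very end can catch on it
- lever_rear_grip (a point): the same for the rear lever, at x = +73 mm
- bottle: bystander: upright black oil bottle 67 x 97 mm, 234 mm tall; origin under its centre
- tin: bystander: open steel tin, 67 mm across, 39 mm high; origin under its centre
- spanner: bystander: spanner lying flat, 36 x 201 (its y) x 8 mm; origin under its centre
- fitting: bystander: brass pipe fitting 24 x 38 x 21 mm lying under the clamp levers; origin under its centre
- glasses: bystander: safety glasses 68 x 140 (its y) x 44 mm; origin under their centre
- drift: bystander: hexagonal steel drift lying flat, 19 x 161 (its y) x 17 mm; origin under its centre
There are look-alikes about, which are no part of the job. Of the things that look like the part that bears work_center, the largest one is meant.

How it is judged (in metres and radians):
On the way, in this order (a step that is already met when the one before it is completed fails the run):
1. the bolt is off the jig and the plate is home against both fences, both levers still raised (x of work_center in the frame of jig above 0.039 m and y of work_center in the frame of jig above 0.006 m and z of work_center in the frame of jig below 0.02 m and angle between the x axis of work_center and the x axis of jig, either way round below 0.05 rad and height (world z) of bolt_center below 0.0145 m and value of joint each of lever_front, lever_rear below 0.2 rad), for 0.2 s.
2. a lever has been pressed past its snap and is locked (value of joint any of lever_front, lever_rear above 0.7 rad), for 0.2 s.
At the end, for the whole second after the job is handed in: the plate flat on the base, within 4 mm of home against both fences and square to them within 0.05 rad; both levers locked (over 0.70 rad); the bolt at rest on the bench, off the jig (x of work_center in the frame of jig above 0.039 m and y of work_center in the frame of jig above 0.006 m and z of work_center in the frame of jig below 0.02 m and angle between the x axis of work_center and the x axis of jig, either way round below 0.05 rad and value of joint each of lever_front, lever_rear above 0.7 rad and height (world z) of bolt_center between -0.02 and 0.0145 m); the robot touches nothing.
It fails at once if a bystander was shifted by more than 30 mm (distance of any of bottle, tin, spanner, fitting, glasses, drift from where it was at the start of the episode above 0.03 m).
It fails at once if the oil bottle was tipped (angle between bottle's own z axis and vertical above 0.4 rad).
It also fails if it takes over 70 s, if anything falls off the work surface, if the arm or the gripper's body presses on something with over 40 N, if the wrist force passes 120 N, or if a joint passes its speed limit or range.

## Working session

There is one attempt and no reset: what is moved stays moved. The work goes in short steps, each a Python script; the robot and the scene stay as the last script left them, time stands still between calls to the robot, and variables do not carry over. Pictures are saved under pics/ and viewed, and the job is handed in when it is done.

```bash
mkdir -p pics; ls; python3 - <<'E'
from workcell import bot
import cv2,numpy as np
for n in ("scene","top"):
    d=bot.get_image(n); cv2.imwrite(f"pics/{n}0.png",d["pixels"]); np.savez(f"{n}0.npz",**d)
    print(n,d["fx"],d["cx"],d["cy"],np.round(d["pose"],3).tolist())
print(bot.current_time(),bot.current_tool_rot(),bot.current_gripper_width())
E
```

```text
pics
scene 484.7326016003127 328.79619269216005 245.14410019269076 [[-0.852, -0.302, 0.428, 149.907], [-0.524, 0.493, -0.695, 738.771], [-0.001, -0.816, -0.578, 695.722], [0.0, 0.0, 0.0, 1.0]]
top 594.5370505600044 325.4157759924024 239.53609130302445 [[-0.533, -0.822, 0.2, 293.573], [-0.846, 0.519, -0.122, 189.752], [-0.003, -0.234, -0.972, 1568.529], [0.0, 0.0, 0.0, 1.0]]
0.1 [-1.35945936  0.93604636 -0.93335574] 85.15703062550328
```

View pics/scene0.png

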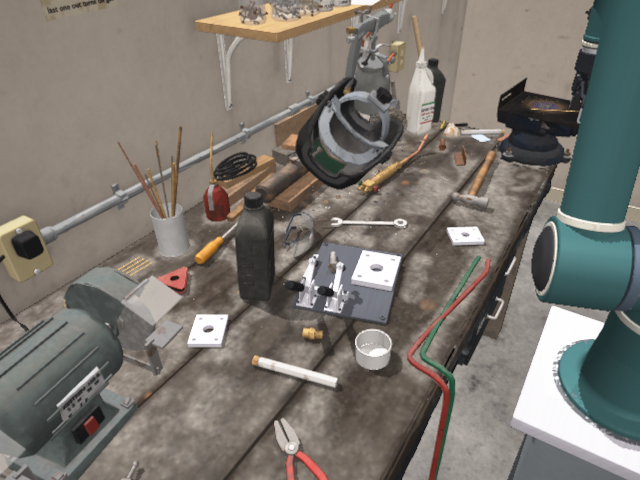

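View pics/top0.png

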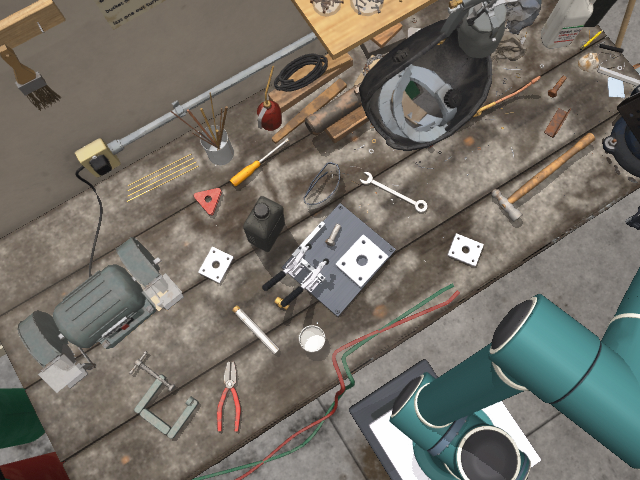

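```bash
cat > h.py <<'E'
import cv2,numpy as np
from workcell import bot
from scipy.spatial.transform import Rotation as R
def cloud(d):
    v,u=np.mgrid[0:480,0:640]; z=d["z_map"].astype(float)
    P=np.stack([(u-d["cx"])/d["fx"]*z,(v-d["cy"])/d["fy"]*z,z],-1)
    T=d["pose"]; W=P@T[:3,:3].T+T[:3,3]; W[z==0]=np.nan; return W
def proj(d,p):
    T=d["pose"]; c=(np.atleast_2d(p)-T[:3,3])@T[:3,:3]
    return np.stack([c[:,0]/c[:,2]*d["fx"]+d["cx"],c[:,1]/c[:,2]*d["fy"]+d["cy"]],-1)
def ortho(d,x0,x1,y0,y1,s=2,zp=22):
    "rectify plane z=zp; image: up=+x, left=+y; s px per mm"
    W=int((y1-y0)*s);H=int((x1-x0)*s)
    c=np.array([[x1,y1,zp],[x1,y0,zp],[x0,y0,zp],[x0,y1,zp]],float)
    M=cv2.getPerspectiveTransform(proj(d,c).astype(np.float32),np.float32([[0,0],[W,0],[W,H],[0,H]]))
    return cv2.warpPerspective(d["pixels"],M,(W,H),flags=cv2.INTER_CUBIC)
E
python3 - <<'E'
from h import *
for n,(u0,u1,v0,v1) in dict(scene=(270,430,220,390),top=(240,420,170,370)).items():
    d=dict(np.load(n+"0.npz")); W=cloud(d)
    cv2.imwrite(f"pics/{n}_crop.png",cv2.resize(d["pixels"][v0:v1,u0:u1],None,fx=3.4 if n=="scene" else 3,fy=3.4 if n=="scene" else 3,interpolation=cv2.INTER_CUBIC))
    # height stats
    pts={"top":[(362,245),(215,258),(465,241),(340,290),(352,245),(333,233),(265,210)],"scene":[(365,257),(200,330),(465,237),(380,310),(332,256)]}[n]
    for u,v in pts: print(n,u,v,np.round(W[v,u],1))
E
```

```text
scene 365 257 [553.3 -77.5  20. ]
scene 200 330 [724.5 290.    7.6]
scene 465 237 [ 385.6 -296.7    8.6]
scene 380 310 [449.1  50.7   5. ]
scene 332 256 [617.9 -35.6  24.4]
top 362 245 [545.8 -78.9  26.2]
top 215 258 [728.5 270.7   9.8]
top 465 241 [ 409.7 -322.2   10.3]
top 340 290 [477.1  34.   10.3]
top 352 245 [562.8 -59.    9.9]
top 333 233 [614.2 -30.9  28.8]
top 265 210 [704.4 103.  230. ]
```

View pics/top_crop.png

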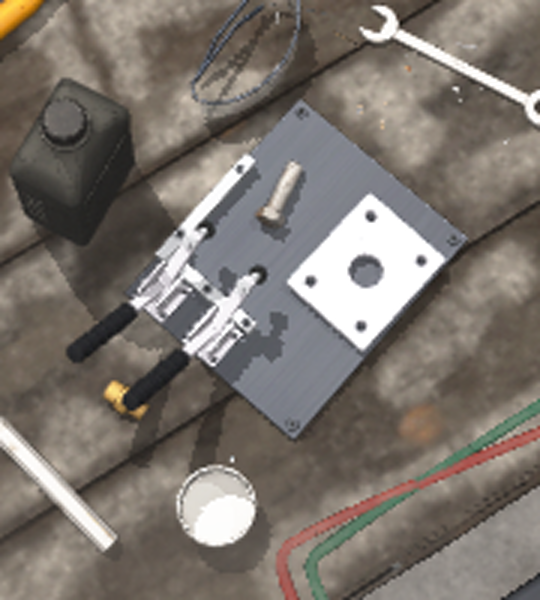

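View pics/scene_crop.png

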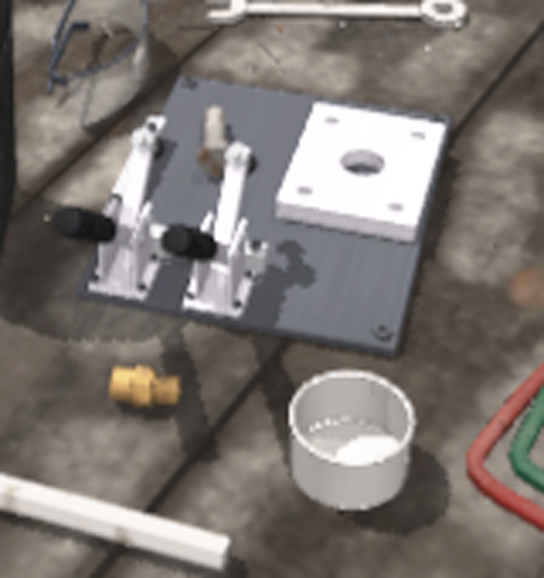

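```bash
python3 - <<'E'
from h import *
for n in("top","scene"):
    d=dict(np.load(n+"0.npz"))
    im=ortho(d,400,700,-180,170,2,8)
    for k in range(0,300,50): cv2.putText(im,str(700-k),(0,k*2+8),0,.35,(0,255,255))
    for k in range(0,350,50): cv2.putText(im,str(170-k),(k*2,10),0,.35,(0,255,0))
    cv2.imwrite(f"pics/{n}_o8.png",im)
E
```

```text
(no output)
```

View pics/top_o8.png

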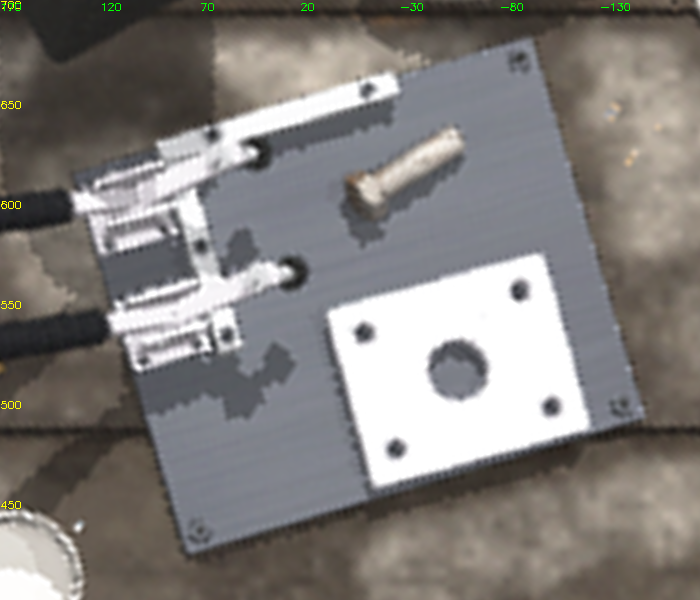

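View pics/scene_o8.png

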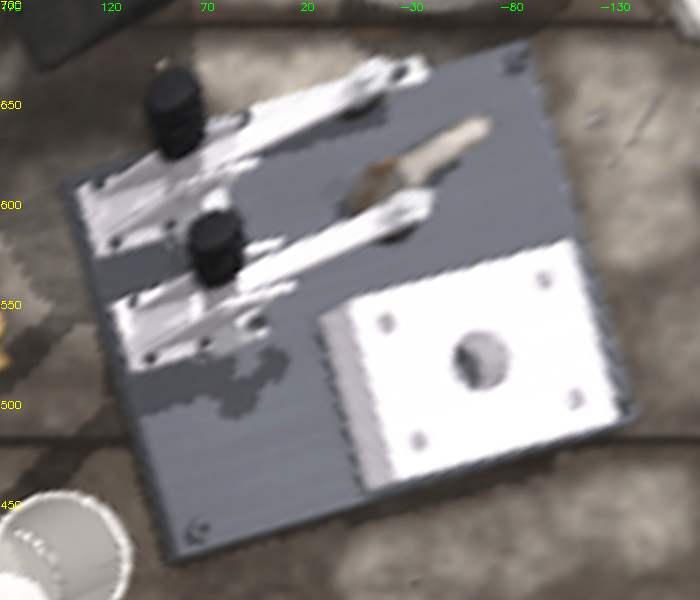

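```bash
cat >> h.py <<'E'
YAW=.288; JC=np.array([551.2,-7.5])
def jw(x,y,z=0):
    c,s=np.cos(YAW),np.sin(YAW); return np.array([JC[0]+c*x-s*y,JC[1]+s*x+c*y,z])
def wj(p):
    c,s=np.cos(YAW),np.sin(YAW); dx,dy=p[0]-JC[0],p[1]-JC[1]; return np.array([c*dx+s*dy,-s*dx+c*dy]+list(p[2:]))
def rot(a):
    "tool down, jaws along jig angle a (0 = jig x)"
    a+=YAW; x=np.array([np.cos(a),np.sin(a),0]); y=np.array([0,0,-1.]); return R.from_matrix(np.stack([x,y,np.cross(x,y)],1)).as_rotvec()
E
python3 - <<'E'
from h import *
print(R.from_rotvec(bot.current_tool_rot()).as_matrix().round(3))
for n in("top","scene"):
    d=dict(np.load(n+"0.npz"))
    im=ortho(d,350,800,-350,250,1.3,20)
    for k in range(0,450,50): cv2.putText(im,str(800-k),(0,int(k*1.3)+8),0,.35,(0,255,255))
    for k in range(0,600,50): cv2.putText(im,str(250-k),(int(k*1.3),10),0,.35,(0,255,0))
    cv2.imwrite(f"pics/{n}_o20.png",im)
    W=cloud(d); 
    J=np.apply_along_axis(lambda p:wj(p),2,W)
    # bolt points
    m=(abs(J[...,0]-54)<32)&(abs(J[...,1]+40)<50)&(W[...,2]>(17 if n=="top" else 12))&(W[...,2]<45)&(J[...,1]<0)
    q=J[m]; print(n,len(q),np.nanpercentile(q,[0,5,50,95,100],axis=0).round(1).tolist())
for name,p,r in [("boltpick",jw(54,-48,28),rot(0)),("pushx",jw(-120,-34,32),rot(np.pi/2)),("pushx2",jw(-13,-34,32),rot(np.pi/2)),("pushy",jw(43,-120,32),rot(0)),("lev",jw(13,170,150),rot(0)),("lev2",jw(73,170,150),rot(0))]:
    for da in (0,np.pi):
        print(name,bot.solve_ik(p,R.from_rotvec(r)*R.from_rotvec([0,da,0]) and (R.from_rotvec(r)*R.from_rotvec([0,da,0])).as_rotvec()))
E
```

```text
[[ 0.359 -0.001  0.933]
 [-0.933  0.002  0.359]
 [-0.002 -1.     0.   ]]
top 150 [[23.3, -77.3, 17.1], [34.5, -66.7, 17.8], [50.8, -34.9, 25.2], [62.0, -11.9, 35.4], [80.4, -2.2, 41.3]]
scene 137 [[37.9, -68.6, 12.8], [39.6, -63.5, 14.7], [50.6, -15.1, 23.6], [62.7, -6.7, 31.7], [67.9, -4.0, 33.0]]
boltpick [-1.02164458e-01  3.76189885e-01  1.90266264e+00 -8.88178420e-16
  8.62740129e-01 -3.90164458e-01]
boltpick None
pushx [-2.20020402e-01  9.63323826e-02  2.25330429e+00 -4.44089210e-16
  7.91955984e-01 -2.07881673e+00]
pushx [-2.20020402e-01  9.63323826e-02  2.25330429e+00 -8.88178420e-16
  7.91955984e-01  1.06277592e+00]
pushx2 [-1.24963144e-01  2.62858398e-01  2.04961174e+00 -4.44089210e-16
  8.29122515e-01 -1.98375947e+00]
pushx2 [-1.24963144e-01  2.62858398e-01  2.04961174e+00 -8.88178420e-16
  8.29122515e-01  1.15783318e+00]
pushy [-2.13487606e-01  3.99736867e-01  1.85933641e+00 -8.88178420e-16
  8.82519375e-01 -5.01487606e-01]
pushy None
lev [ 2.53406272e-01  9.23767012e-02  1.99509772e+00 -8.88178420e-16
  1.05411823e+00 -3.45937282e-02]
lev None
lev2 [ 2.56871662e-01  2.01911507e-01  1.86892388e+00 -8.88178420e-16
  1.07075727e+00 -3.11283384e-02]
lev2 None
```

View pics/top_o20.png

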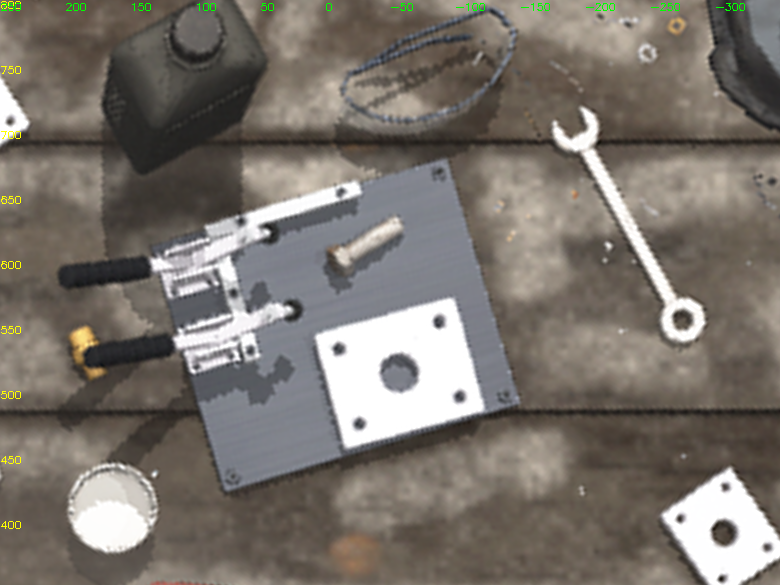

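```bash
python3 - <<'E'
from h import *
bot.set_gripper(34,60)
bot.move_ptp(jw(54,-53.5,170),rot(.14))
bot.movel(jw(54,-53.5,70))
print(bot.current_time(),bot.current_tcp_pos(),bot.current_wrist_force(),bot.current_gripper_width())
for n,(u0,u1,v0,v1) in dict(scene=(270,430,190,350),top=(270,410,170,310)).items():
    d=bot.get_image(n); np.savez(n+"1.npz",**d)
    cv2.imwrite(f"pics/{n}1.png",cv2.resize(d["pixels"][v0:v1,u0:u1],(560,560),interpolation=cv2.INTER_CUBIC))
E
cd pics; python3 -c "
import cv2;cv2.imwrite('b1.png',cv2.resize(cv2.hconcat([cv2.imread('scene1.png'),cv2.imread('top1.png')]),(800,400)))"
```

```text
3.95 [618.95047225 -43.6806155   70.77390265] [ 0.1139243  -0.17644848 -0.23739987] 34.01884023089856
```

View pics/b1.png

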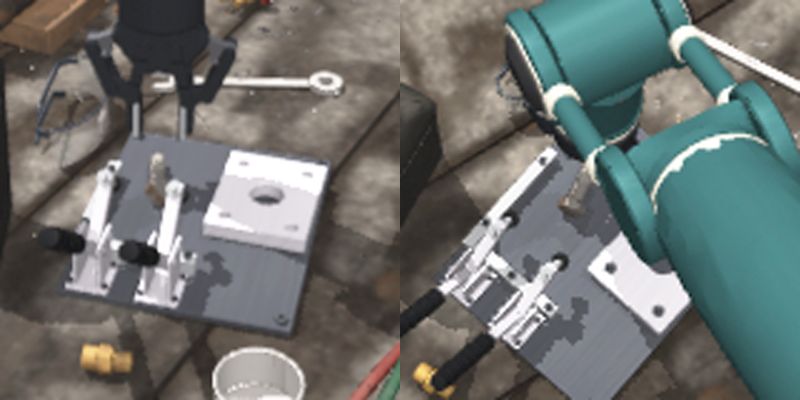

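```bash
python3 - <<'E'
from h import *
d=dict(np.load("scene1.npz"))
a=YAW+.14;u=np.array([np.cos(a),np.sin(a),0]);t=np.array([618.95,-43.7,57])
v=np.array([-u[1],u[0],0])
print(proj(d,[t+s*u*17+w*v*11 for s in(-1,1) for w in (-1,1)]))
im=cv2.resize(d["pixels"][200:290,290:390],None,fx=7,fy=6.5,interpolation=cv2.INTER_CUBIC);cv2.imwrite("pics/tip.png",im)
E
```

```text
[[341.34252258 240.47791171]
 [340.35939451 245.9472464 ]
 [326.75499024 239.46824608]
 [325.53995903 244.9043725 ]]
```

View pics/tip.png

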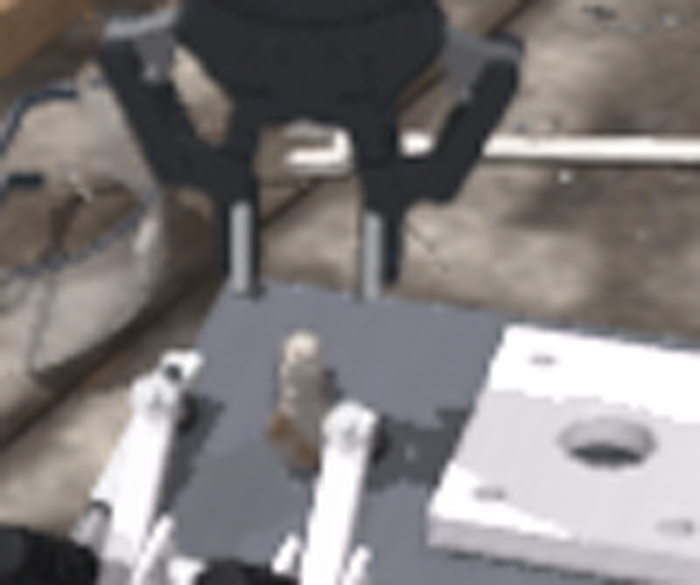

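```bash
python3 - <<'E'
from h import *
d=dict(np.load("scene1.npz"))
def unp(d,u,v,z):
    T=d["pose"];r=T[:3,:3]@np.array([(u-d["cx"])/d["fx"],(v-d["cy"])/d["fy"],1]);s=(z-T[2,3])/r[2];return T[:3,3]+s*r
for (U,V,z) in [(302,345,18),(303,400,18)]:
    p=unp(d,290+U/7,200+V/6.5,z);print(p,wj(p))
for k,(U,V) in {"padmid":(306,272)}.items():
    p=unp(d,290+306/7,200+298/6.5,57);print(p,wj(p), wj(bot.current_tcp_pos()))
E
```

```text
[626.13055966 -54.32516767  18.        ] [ 58.54446506 -66.17953391  18.        ]
[608.74606399 -26.19914057  18.        ] [ 49.86475041 -34.27410109  18.        ]
[612.01961891 -33.19568799  57.        ] [ 51.01621474 -41.91229246  57.        ] [ 55.24990115 -54.07751344  71.63964791]
```

```bash
python3 - <<'E'
from h import *
bot.movel(jw(54.5,-53.5,27),rot(.18),vel=80)
print(bot.current_tcp_pos(),bot.current_wrist_force())
print(bot.set_gripper(0,60),bot.current_gripper_width(),bot.current_wrist_force())
bot.movel(jw(54.5,-53.5,90),vel=100)
print(bot.current_time(),bot.current_gripper_width(),bot.current_wrist_force())
d=bot.get_image("scene"); np.savez("scene2.npz",**d)
cv2.imwrite("pics/s2.png",cv2.resize(d["pixels"][190:310,280:400],(600,600),interpolation=cv2.INTER_CUBIC))
E
```

```text
[618.22605823 -43.28886103  26.15418488] [0.35643621 0.83611098 0.29531609]
False 17.283400172268017 [ 0.56236737  0.13673156 -0.07149232]
5.825 17.130914950362104 [-0.6339582   0.03759862 -2.07292746]
```

View pics/s2.png

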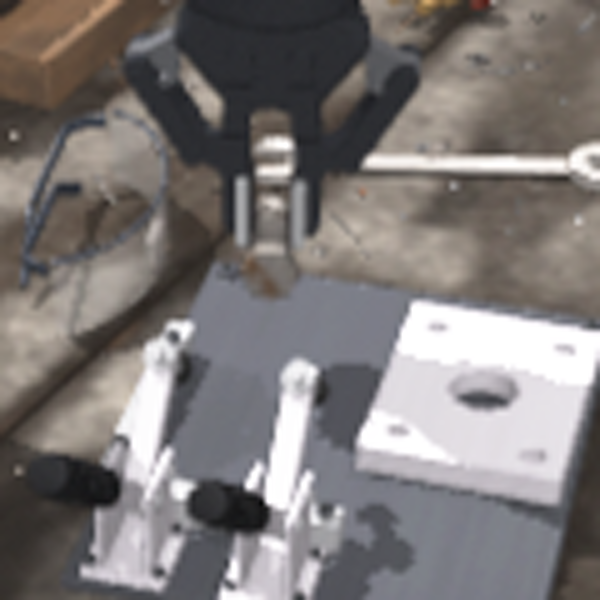

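```bash
python3 - <<'E'
from h import *
bot.movel(jw(30,-185,95),rot(.0),vel=200)
bot.movel(jw(-10,-185,60),vel=150)
print(bot.current_wrist_force())
f0=bot.current_wrist_force()[2]
z=60
while z>20:
    z-=3; bot.movel(jw(-10,-185,z),vel=60)
    f=bot.current_wrist_force()[2]; print(z,round(f,2),end=' ')
    if f-f0>6: break
print(bot.current_time(),bot.current_tcp_pos())
d=bot.get_image("scene"); np.savez("scene3.npz",**d)
cv2.imwrite("pics/s3.png",cv2.resize(d["pixels"][160:300,320:460],(600,600),interpolation=cv2.INTER_CUBIC))
E
```

```text
[ 1.10123775 -0.47040407 -0.20687528]
57 -1.0 54 -1.15 51 -0.72 48 -2.74 45 -1.44 42 -1.62 39 -1.26 36 -1.67 33 -0.92 30 -0.54 27 -1.12 24 -1.47 21 -0.99 18 6.06 10.7 [ 594.77576151 -187.96643548   19.10443509]
```

View pics/s3.png

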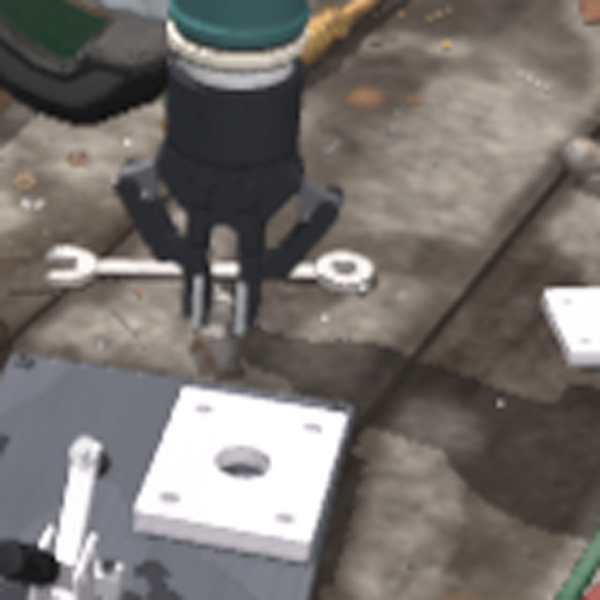

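```bash
python3 - <<'E'
from h import *
bot.movel(jw(-10,-185,21),vel=60)
bot.set_gripper(40)
bot.movel(jw(-10,-185,140),vel=150)
bot.movel(jw(-150,-120,140),vel=300)
print(bot.current_time())
for n in("scene","top"):
    d=bot.get_image(n); np.savez(n+"4.npz",**d)
    cv2.imwrite(f"pics/{n}4.png",ortho(d,420,700,-280,120,2,8))
d=dict(np.load("scene4.npz"))
cv2.imwrite("pics/s4.png",cv2.resize(d["pixels"][180:340,290:450],(600,600),interpolation=cv2.INTER_CUBIC))
E
```

```text
12.9583
```

View pics/s4.png

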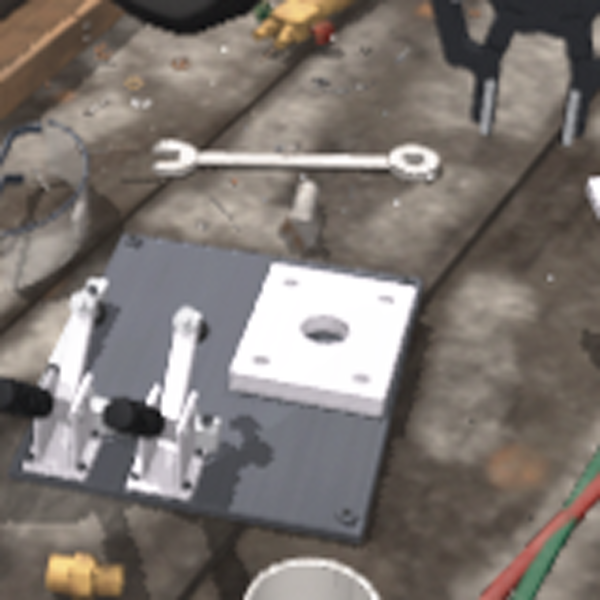

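View pics/scene4.png

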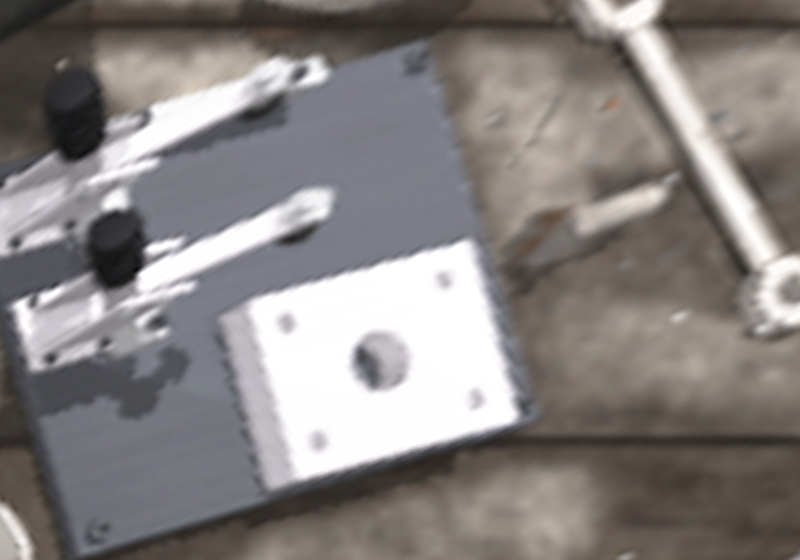

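View pics/top4.png

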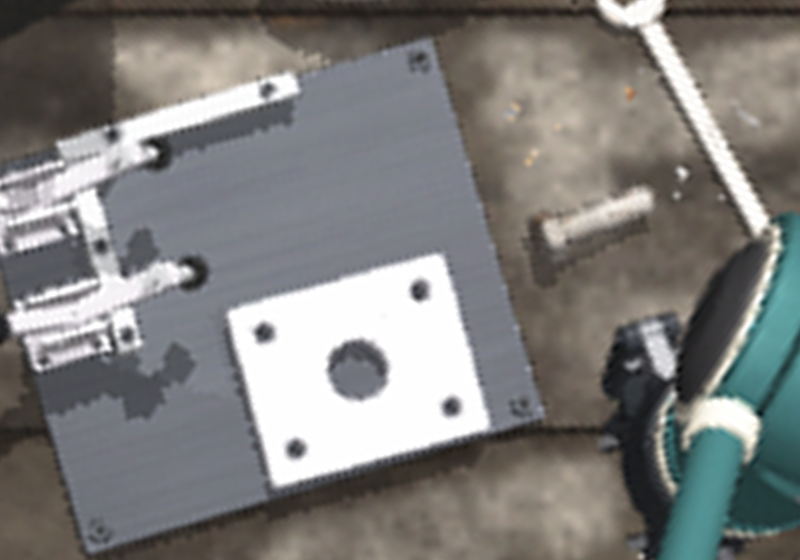

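```bash
python3 - <<'E'
from h import *
bot.set_gripper(60,60)
a=-np.pi/2
bot.movel(jw(-128,-34,60),rot(a),vel=250) if False else bot.move_ptp(jw(-128,-34,60),rot(a))
bot.movel(jw(-128,-34,24),vel=100)
f0=bot.current_wrist_force()[2]; z=24
while z>3:
    z-=2; bot.movel(jw(-128,-34,z),vel=60)
    f=bot.current_wrist_force()[2]
    if f-f0>4: break
zt=bot.current_tcp_pos()[2]; print("contact",z,zt,f-f0, bot.current_time(),bot.current_gripper_width())
bot.movel(jw(-128,-34,zt+12.5),vel=100)
print(bot.current_tcp_pos(),bot.current_wrist_force())
E
```

```text
contact 10 11.851018251932503 21.173483015191987 17.1917 60.083398720971985
[438.91517318 -76.6398229   24.83306664] [-0.39457465  0.64582618 -0.58816746]
```

```bash
python3 - <<'E'
from h import *
ux=np.array([np.cos(YAW),np.sin(YAW),0])
z=24.5
bot.movel(jw(-100,-34,z),vel=100); print(wj(bot.current_tcp_pos()),bot.current_wrist_force()@ux)
bot.movel(jw(-28,-34,z),vel=90); print(wj(bot.current_tcp_pos()),bot.current_wrist_force()@ux, bot.current_time())
x=-28
while x<-4:
    x+=2; bot.movel(jw(x,-34,z),vel=60)
    f=bot.current_wrist_force(); print(x,round(wj(bot.current_tcp_pos())[0],1),round(-f@ux,1),round(f[2],1))
    if -f@ux>14: break
print(bot.current_time())
d=bot.get_image("scene"); np.savez("scene5.npz",**d)
cv2.imwrite("pics/s5.png",cv2.resize(d["pixels"][180:340,290:450],(600,600),interpolation=cv2.INTER_CUBIC))
E
```

```text
[-99.83951272 -33.81736775  24.00943044] -1.2530724490497116
[-27.99506922 -33.96807304  24.53993776] -0.8046318991948151 18.8667
-26 -26.1 0.1 -1.0
-24 -24.3 2.2 0.4
-22 -21.9 0.6 -0.8
-20 -19.7 0.8 0.3
-18 -17.7 0.8 0.3
-16 -15.7 0.3 -0.3
-14 -13.7 1.3 -0.1
-12 -12.1 2.1 -0.2
-10 -12.0 7.2 5.1
-8 -11.9 12.3 8.6
-6 -11.8 17.0 11.7
21.6167
```

View pics/s5.png

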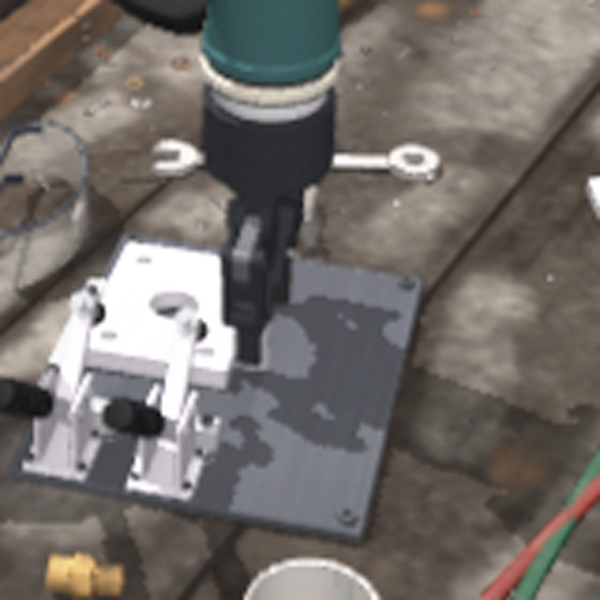

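```bash
python3 - <<'E'
from h import *
uy=np.array([-np.sin(YAW),np.cos(YAW),0])
bot.movel(jw(-30,-34,25),vel=100)
bot.movel(jw(-40,-60,80),vel=200)
bot.set_gripper(50)
bot.move_ptp(jw(43,-118,80),rot(0))
z=25.5
bot.movel(jw(43,-118,40),vel=150)
bot.movel(jw(43,-118,z),vel=60); print(wj(bot.current_tcp_pos()),bot.current_wrist_force())
bot.movel(jw(43,-66,z),vel=80); print(wj(bot.current_tcp_pos()),bot.current_wrist_force()@uy, bot.current_time())
y=-66
while y<-46:
    y+=2; bot.movel(jw(43,y,z),vel=60)
    f=bot.current_wrist_force(); print(y,round(wj(bot.current_tcp_pos())[1],1),round(-f@uy,1),round(f[2],1))
    if -f@uy>12: break
print(bot.current_time())
d=bot.get_image("scene"); np.savez("scene6.npz",**d)
cv2.imwrite("pics/s6.png",cv2.resize(d["pixels"][180:340,290:450],(600,600),interpolation=cv2.INTER_CUBIC))
E
```

```text
[  42.73408767 -117.86913532   25.19411768] [ 0.60503719 -0.58457145 -0.33926061]
[ 42.78465637 -65.37572638  25.25045149] -0.11738686021504227 25.8083
-64 -64.0 0.2 -0.3
-62 -62.1 0.9 -0.1
-60 -59.9 2.1 0.1
-58 -57.7 0.6 0.6
-56 -55.9 1.6 -1.0
-54 -55.8 7.0 -2.8
-52 -55.7 14.0 -3.2
27.5583
```

View pics/s6.png

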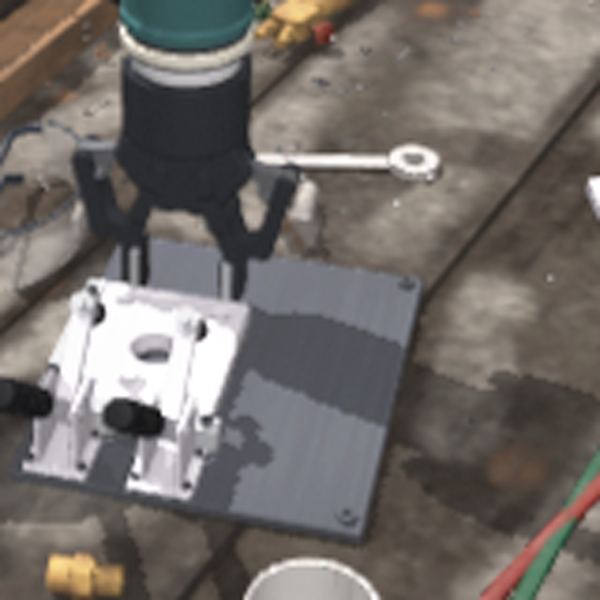

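```bash
python3 - <<'E'
from h import *
ux=np.array([np.cos(YAW),np.sin(YAW),0])
bot.movel(jw(43,-75,26),vel=100)
bot.movel(jw(10,-90,75),vel=200)
bot.set_gripper(0)
bot.move_ptp(jw(-35,-45,75),rot(-np.pi/2))
bot.movel(jw(-35,-28,31),vel=150)
x=-20
bot.movel(jw(x,-28,31),vel=100)
while x<-2:
    x+=2; bot.movel(jw(x,-28,31),vel=60)
    f=bot.current_wrist_force(); print(x,round(wj(bot.current_tcp_pos())[0],1),round(-f@ux,1),round(f[2],1))
    if -f@ux>12: break
bot.movel(jw(-35,-28,31),vel=100)
bot.movel(jw(-60,-60,150),vel=300)
print(bot.current_time())
for n in("scene","top"):
    d=bot.get_image(n); np.savez(n+"7.npz",**d)
cv2.imwrite("pics/t7.png",ortho(d,420,700,-180,220,2,22))
d=dict(np.load("scene7.npz"))
cv2.imwrite("pics/s7.png",cv2.resize(d["pixels"][180:340,290:450],(600,600),interpolation=cv2.INTER_CUBIC))
E
```

```text
-18 -18.1 -0.6 0.7
-16 -16.0 0.1 -0.4
-14 -13.9 -0.2 -0.2
-12 -12.1 1.3 -1.1
-10 -12.0 5.5 3.8
-8 -11.8 11.1 6.8
-6 -11.7 15.2 10.9
33.9333
```

View pics/s7.png

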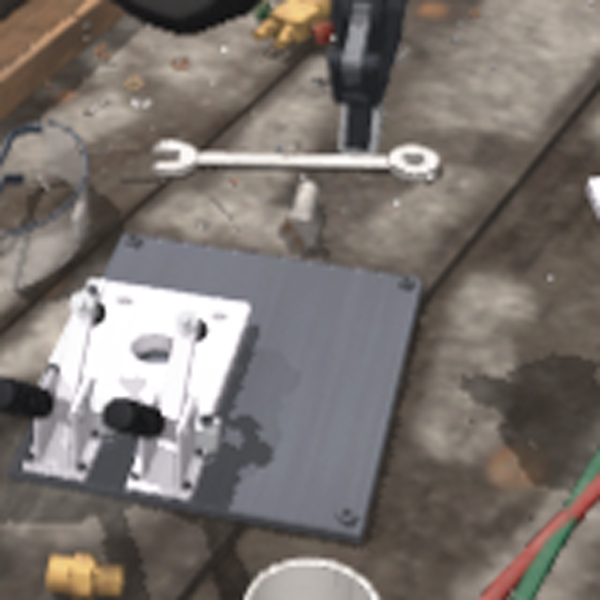

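View pics/t7.png

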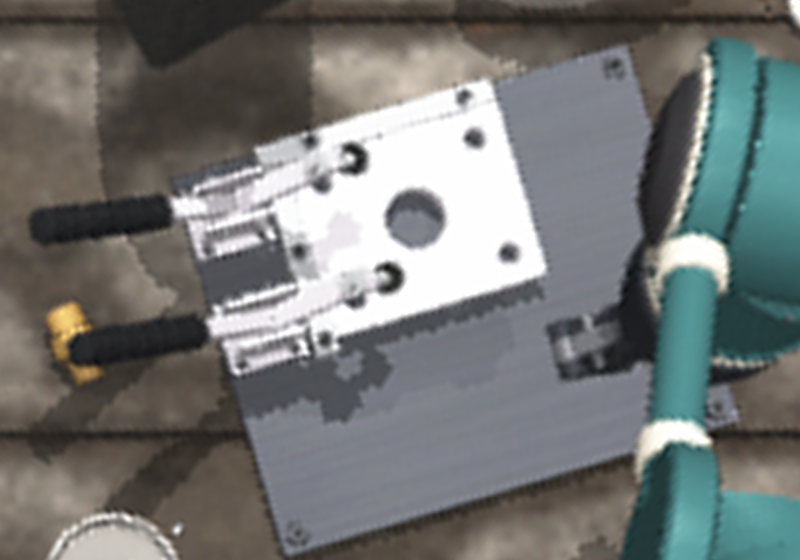

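```bash
cat >> h.py <<'E'
def press(x):
    for ph in (.85,.7,.6,.5,.4,.3,.22,.15,.08,.03):
        yc=105+75*np.cos(ph)-8.5*np.sin(ph); zc=46+75*np.sin(ph)+8.5*np.cos(ph)
        bot.movel(jw(x,yc-11,zc+17.5),vel=50)
        f=bot.current_wrist_force(); p=wj(bot.current_tcp_pos()); print(ph,np.round(p,1),np.round(f,1))
        if np.linalg.norm(f)>30: print("STOP"); break
    bot.movel(jw(x,p[1]-8,150),vel=150)
E
python3 - <<'E'
from h import *
bot.movel(jw(-60,-60,220),vel=300)
bot.move_ptp(jw(13,145,220),rot(0))
print(bot.current_time(),bot.current_gripper_width())
bot.movel(jw(13,143,145),vel=150)
press(13)
bot.movel(jw(13,145,220),vel=250)
print(bot.current_time())
for n in("scene","top"):
    d=bot.get_image(n); np.savez(n+"8.npz",**d)
    v=(170,330,260,420)
    cv2.imwrite(f"pics/{n}8.png",cv2.resize(d["pixels"][v[0]:v[1],v[2]:v[3]],(400,400),interpolation=cv2.INTER_CUBIC))
cv2.imwrite("pics/b8.png",cv2.hconcat([cv2.imread("pics/scene8.png"),cv2.imread("pics/top8.png")]))
E
```

```text
35.4833 0.03328539672356633
0.85 [ 12.8 137.1 125.1] [ 0.2 -0.3  0.2]
0.7 [ 13.2 146.1 118.5] [ 0.7 -1.3  0.8]
0.6 [ 13.6 151.  113.5] [-0.1 -2.8  6.3]
0.5 [ 13.7 155.6 108.2] [-1.4 -2.2 10.6]
0.4 [ 13.7 160.  101.9] [-2.5 -2.1 11.3]
0.3 [ 14.1 163.6  94.7] [-0.  -1.1  6.2]
0.22 [ 12.2 165.7  87.4] [-0.   0.3  0.1]
0.15 [ 12.4 167.   82.3] [-0.4 -0.1  0.3]
0.08 [ 12.5 168.1  77.4] [-0.4  0.3  0.7]
0.03 [ 12.8 168.7  74. ] [0.2 0.1 0.6]
40.3917
```

View pics/b8.png

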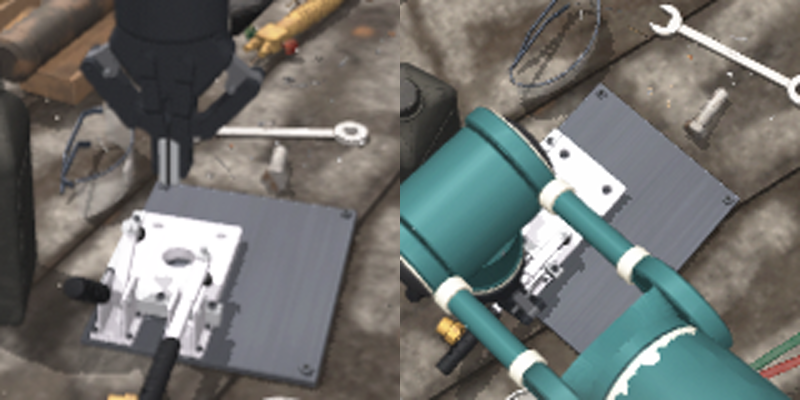

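```bash
python3 - <<'E'
from h import *
t=wj(bot.current_tcp_pos()); print(t)
for n in ("top","scene"):
    d=dict(np.load(n+"8.npz")); W=cloud(d); J=np.apply_along_axis(wj,2,W)
    rel=J-t
    m=(abs(rel[...,0])<200)&(abs(rel[...,1])<150)&(rel[...,2]>40)
    q=rel[m]
    for z0 in range(40,400,40):
        k=q[(q[:,2]>=z0)&(q[:,2]<z0+40)]
        if len(k)>20: print(n,z0,len(k),np.percentile(k,[1,99],axis=0)[:,:2].round().tolist())
    b=J[(J[...,0]>100)&(J[...,0]<260)&(J[...,1]>0)&(J[...,1]<150)&(W[...,2]>60)&(W[...,2]<240)]
    print("bottle",n,np.percentile(b,[1,5,50,95,99],axis=0).round().tolist())
E
```

```text
[ 11.60888224 145.20142289 217.86422134]
top 40 105 [[-61.0, -14.0], [-26.0, 11.0]]
top 80 76 [[-59.0, -13.0], [-27.0, 23.0]]
top 120 82 [[-38.0, -22.0], [-24.0, 26.0]]
top 160 94 [[-38.0, -31.0], [-22.0, 28.0]]
top 200 90 [[-36.0, -22.0], [-21.0, 27.0]]
top 240 51 [[-36.0, -17.0], [-26.0, 23.0]]
top 280 51 [[-38.0, -17.0], [-0.0, 66.0]]
top 320 1105 [[-56.0, -67.0], [42.0, 65.0]]
top 360 3460 [[-140.0, -59.0], [31.0, 68.0]]
bottle top [[153.0, 22.0, 70.0], [157.0, 27.0, 95.0], [179.0, 77.0, 183.0], [211.0, 117.0, 233.0], [223.0, 121.0, 236.0]]
scene 40 1169 [[-59.0, -11.0], [59.0, 20.0]]
scene 80 880 [[-48.0, -5.0], [49.0, 38.0]]
scene 120 1219 [[-36.0, -5.0], [35.0, 39.0]]
scene 160 1075 [[-36.0, -1.0], [34.0, 39.0]]
scene 200 1270 [[-35.0, 1.0], [32.0, 38.0]]
scene 240 1429 [[-35.0, 1.0], [33.0, 38.0]]
scene 280 1581 [[-42.0, -42.0], [41.0, 69.0]]
scene 320 2955 [[-155.0, -40.0], [46.0, 70.0]]
scene 360 3768 [[-198.0, -41.0], [28.0, 74.0]]
bottle scene [[153.0, 35.0, 62.0], [155.0, 57.0, 70.0], [179.0, 110.0, 153.0], [209.0, 124.0, 227.0], [214.0, 125.0, 232.0]]
```

```bash
python3 - <<'E'
from h import *
bot.movel(jw(73,143,220),vel=200)
bot.movel(jw(73,143,145),vel=150)
press(73)
bot.movel(jw(73,145,220),vel=250)
bot.movel(jw(-120,-60,300),vel=350)
print(bot.current_time())
bot.wait(.3)
for n in("scene","top"):
    d=bot.get_image(n); np.savez(n+"9.npz",**d)
    v=(170,330,260,420)
    cv2.imwrite(f"pics/{n}9.png",cv2.resize(d["pixels"][v[0]:v[1],v[2]:v[3]],(400,400),interpolation=cv2.INTER_CUBIC))
cv2.imwrite("pics/b9.png",cv2.hconcat([cv2.imread("pics/scene9.png"),cv2.imread("pics/top9.png")]))
E
```

```text
0.85 [ 72.7 137.  125. ] [ 0.1 -0.4 -0.3]
0.7 [ 73.2 146.1 118.5] [1.8 0.2 1.3]
0.6 [ 73.6 151.  113.6] [ 0.1 -2.1  6.3]
0.5 [ 73.8 155.4 108.4] [-0.9 -3.4  9.5]
0.4 [ 73.9 159.8 102.2] [-1.5 -2.6 11. ]
0.3 [ 74.2 163.4  95. ] [ 0.5 -0.9  6.4]
0.22 [ 72.2 165.7  87.3] [-0.9 -0.1  0.4]
0.15 [ 72.3 167.1  82.2] [ 0.  -0.5 -0.2]
0.08 [ 72.5 168.1  77.4] [ 0.9 -0.3  0.4]
0.03 [ 72.7 168.7  73.9] [-0.5 -0.4  1.1]
46.8333
```

View pics/b9.png

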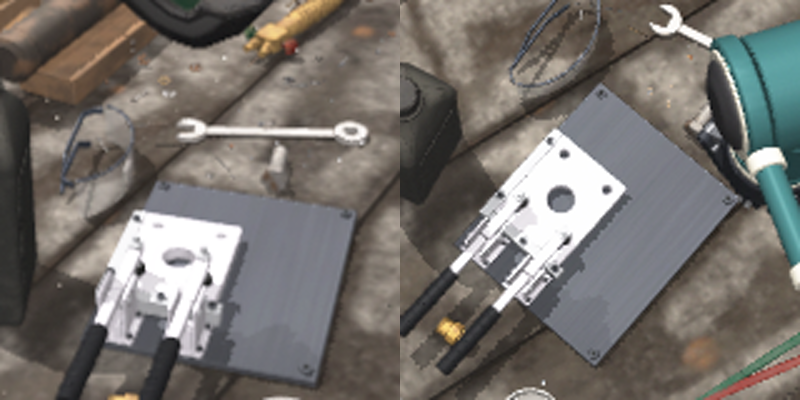

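```bash
python3 - <<'E'
from h import *
d=dict(np.load("top9.npz")); J=np.apply_along_axis(wj,2,cloud(d))
for x in(13,73):
    for y in (150,180,210):
        m=(abs(J[...,0]-x-1)<4)&(abs(J[...,1]-y)<6)&(J[...,2]>25)
        print(x,y,m.sum(),np.median(J[m][:,2]).round(1) if m.any() else None)
cv2.imwrite("pics/t9.png",ortho(d,470,700,-160,120,2.8,22))
E
```

```text
13 150 14 54.2
13 180 15 56.4
13 210 16 52.7
73 150 13 55.4
73 180 16 53.7
73 210 15 52.7
```

View pics/t9.png

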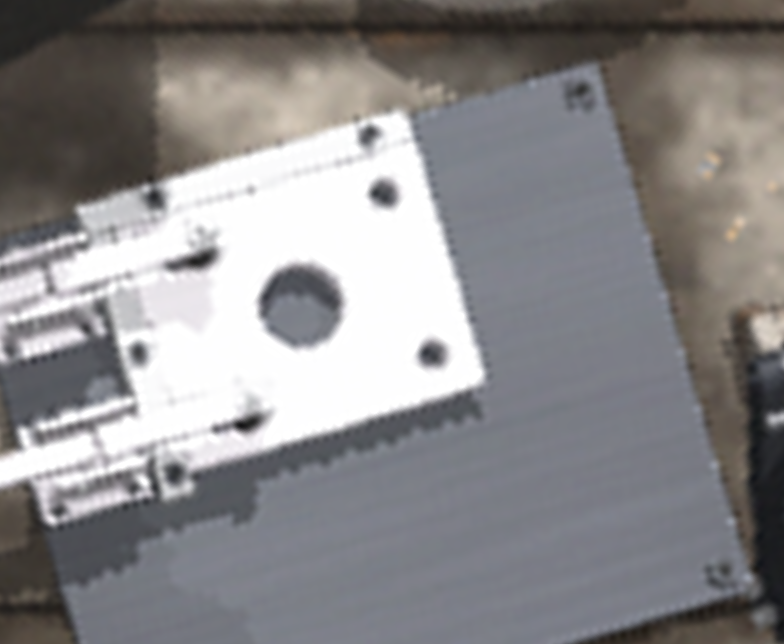

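Both levers are level, with the top of the grips at about 54 mm. The plate sits flush on the rear fence with its right edge lined up with the fence end. I'm handing in.

```bash
python3 -c "
from h import *
print(bot.current_wrist_force(),bot.current_time()); print(bot.finish_job())"
```

```text
[-1.1662235   0.14200247 -0.1059942 ] 47.2333
the job is handed in; nothing more can be done
None
```

The job is handed in at 47 s of the allowed 70 s. The bolt is on the bench, the plate is home against both fences, and both clamp levers are locked. `finish_job` returns no verdict, so these are my own checks.

- **Bolt:** I gripped it by the shank and set it on the bench about 30 mm to the right of the base. It had swung head-down in the grip, so I lowered it until it touched the bench before letting go. The pictures afterwards show it lying flat.
- **Plate:** It is the 90 x 110 mm plate on the jig; the two look-alike plates are smaller, about 66 mm along an edge. I pushed it with two fingers to the rear fence, then to the side fence. Both pushes stopped dead within about 1 mm of where the home position predicted. A second push at the front stopped at the same place, and the final picture shows it flush with the rear fence.
- **Levers:** I pressed the front one, then the rear. The force peaked at about 11 N, then dropped to zero as each snapped over. Depth readings afterwards put both grips level, with their tops at 53–56 mm (54.5 mm expected).
- **Bystanders:** The spanner, fitting and glasses look unmoved in the pictures. I did not check the bottle, tin or drift closely, but nothing came within about 20 mm of the bottle. The wrist force never went above about 25 N in my readings.
- **Disagreements:** The two cameras put the jig about 5 mm apart sideways, so I used a position between them, and the fence contacts agreed with it to about 1 mm. They also differed on the bolt's angle (0.14 against 0.27 rad), which did not affect the grasp.

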